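Set the sample between the steel cups and hold the focus lever at three clicks

ROBOT

A 6-joint arm with a two-finger parallel gripper is mounted at the origin on a cart in front of the work surface, level with it; the furniture and walls round the work are solid. World frame = base frame: x ahead of the robot, y to its left, z up, the work surface at z = 0. Lengths are in mm, angles in rad, forces in N, time in s.
With the tool pointing down it reaches from about 275 to 750 mm from the base axis. Payload 10.2 kg.
Tool frame: the origin (TCP) lies midway between the tips of the shut fingers; the grasp point (between the pads) lies 19 mm behind it; y points along the fingers, z is the direction in which the jaws open and shut, and the axes are right-handed (so a half turn about y gives the same grasp; the last joint's range is limited). The gripper opens to 85 mm and grips with 20 to 120 N. Pads are 22 mm wide; open, the fingers measure 114 mm over their backs; the gripper's body (76 mm by 85 mm) begins 54 mm behind the grasp point. The pads swing forward as they close: fully open they stand 13 mm farther back than shut.
Start: joints at [0.965, 0.313, 1.498, -0, 1.331, -0.223], TCP at [196.111, 487.003, 231.294] pointing down, gripper open.
Joint ranges: [-2.94, 2.94], [-0.97, 2.17], [0.19, 2.56], [-1.23, 4.37], [0.02, 3.11], [-2.88, 2.88]. Speed limits (rad/s): [2.39, 2.39, 3.01, 3.14, 3.14, 3.14].

INTERFACE

Orientations are given as a unit quaternion [w, x, y, z].
In Python, from rig import ctrl gives the robot as it stands.
- The arm moves only by the shell command python3 -m inch 'ROWS' [OPENING] [FORCE]. ROWS is JSON, one flat list of numbers, 6 for each row, row after row: the shift along the tool's x, y, z in cm, then the turn, a rotation vector about the tool's x, y, z in rad. A call has 1 to 8 rows; each row is the pose to reach, as a shift and turn from the pose commanded when the call began, along the tool's axes at that moment; what a row does not reach only later rows make up. A row lasts 1/12 s, in which the tool goes at most 41.7 mm and 7.16 degrees, less where a joint would pass 70% of its speed; a pose out of reach is approached as far as the arm can. A call with a gripper value outside its range is refused whole. OPENING is the gripper command: -1 is fully open, 1 is shut, values between are in proportion, set as the call begins (- or left out, the last holds). The fingers move at their own pace and stop on an object; FORCE is the grip in N (left out, the last holds). Time passes only in rows, so rows that repeat a pose let the fingers close. It gives the time, the measured TCP pose, the force and the opening at its end, in the units of the state.
- ctrl.sense(): the state, without advancing time (a new reading comes with each control period).
- ctrl.capture(name): name is "scene" or "top" or "wrist"; returns the picture (400x640x3 uint8, red, green, blue); there is no depth.
- ctrl.get_calibration(name): a dict with "fx", "fy", "cx", "cy" (pixels), "k1" (the pictures are not rectified: a ray, as slopes to the right and down, at radius r is drawn at 1 + k1 r^2 times it, then the intrinsics apply), "world_to_cam" (4x4, takes a point from world to camera coordinates). Camera axes: x right, y down, z forward; pixel columns grow to the right and rows downward; lengths in mm; the calibration is good to about 2 mm. A picture is of the moment at which its call begins: read the wrist's pose just before it. get_calibration takes no time and is no camera call; for the wrist camera it gives the pose at the moment of the call.
- ctrl.finish_job(): hands the job in, once; it reports no verdict.
Trained networks look in the newest picture that a camera, given by its name, has taken for a name from the list of things; names that differ only in an ending like _2 or _b are one class to them, and where a whole thing is asked for, a point or a joint stands for the part that bears it (a point fixed in the world has none). Each returns a list of dicts, best first, with "score" (0 to 1); they miss things now and then, are a little off and sometimes report something else, mostly with a low value. They report only what shows in the picture. A call takes as long as a camera call. They do not tell look-alikes from the thing itself.
- ctrl.search_frame(thing, camera): "uv" ([column, row] in pixels, amid what is visible of it).
The state is a dict: "time_s": time; "joints": joint angles; "dq": joint speeds; "tau": joint torques, N m; "eef_pos": TCP position; "ee_rot": TCP orientation; "force": force on the tool from outside, world axes, zero at the start; "wrist_torque": the same for the moment, N m; "grip_width": opening from 0.0 (shut) to 1.0 (fully open).
Only numpy, scipy, OpenCV 4.12 (cv2) and the standard library are available. Lean on these libraries where they do the work, as an engineer would, in place of code of your own. Each camera call takes 0.05 s, during which the arm holds its last target.

TASK

Get the little inspection scope ready for a shot: stand the smaller of the two resin mould cups upright on the bench, midway between the two steel cups in front of the lens, and let go of it. Then move the scope's focus lever by its upright post from its rest position, clockwise seen from above, exactly three clicks and not past the third, and finish still holding it at the third click, because it springs back when let go. Leave the steel cups and everything else on the bench where they stand.

Things in the scene. Friction and masses are not known exactly. Their poses are not given: they have to be found in the camera images.
- mould_cup: the sample: the smaller cast resin mould cup, open at the top, 54 mm in diameter and 36 mm high, about 0.05 kg; origin at the centre of its underside, z up. Its wall is thick and stiff: it can be gripped across the whole outside. It starts on the left part of the bench; it and the bigger mould cup may swap places.
- steel_cup_a: first reference: turned steel cup, 60 mm in diameter, 52 mm high, loose, 0.24 kg; origin at the centre of its underside, z up; its x axis points level to the other steel cup, whose centre is always 180 mm away. The two stand in front of the scope's lens, one at either side of its line of sight.
- steel_cup_b: second reference: turned steel cup, 64 mm in diameter, 40 mm high, loose; origin at the centre of its underside
- scope: small grey inspection scope, fixed to the bench: base plate 130 x 92 mm, housing top 54 mm above the bench, short black lens barrel (38 mm wide, top 50 mm above the bench) that looks along the scope's own -x and reaches 56 mm from its origin (64 mm with the lever at three clicks); origin at bench height below the lever's axis, z up. The eyepiece points to +x.
- lever (a joint): focus lever on top of the scope, turning about an upright axis; 0 at its rest stop where it starts, grows clockwise seen from above; one click every 15 degrees (0.262 rad), so the third click is at 0.785 rad; stop at 5.2 clicks. A return spring (about 4 N at the post at rest, about 6 N at three clicks) always drives it back to 0 when let go.
- lever_grip (a point): point on the centre line of the lever's upright round black post (16 mm in diameter), 102 mm above the bench, 75 mm from the lever's axis; the post's top is at 117 mm and the lever arm's top, below it, at 71 mm: grip between. At rest the arm points 37 degrees clockwise (seen from above) of the scope's +x.
- lever_axis (a point): point on the lever's upright axis, at the height of lever_grip (102 mm above the bench), straight above the scope's origin. Clicks: a sprung ball rides over a pin half-way between clicks and drops behind it: the force needed at the post climbs to 8 to 11 N before each pin (about 0.1, 0.35 and 0.6 rad) and falls by 3 to 5 N as the ball drops (from 0.13, 0.39 and 0.65 rad on).
- big_mould_cup: bystander: the bigger resin mould cup, 76 mm in diameter, 40 mm high; origin at the centre of its underside
- terminal_block: bystander: flat terminal block, 16 x 60 x 18 mm; origin at the centre of its underside
- spool: bystander: solder spool standing on its flange, 55 mm in diameter, 38 mm high; origin at the centre of its underside
- tape_roll: bystander: roll of tape lying flat, 80 mm in diameter, 24 mm high; origin at the centre of its underside
- carton: bystander: small card box 90 x 68 x 58 mm; origin at the centre of its underside
- fuse_box: bystander: flat card box 55 x 85 x 32 mm; origin at the centre of its underside
Not all that is in view belongs to the job. What is shaped like the mould_cup but blue is not meant.

How it is judged:
By the outcome, as a careful person would: the job done as asked, in the order asked, and still so for the second after the job is handed in, while the arm keeps its last pose, push and grip.
It also fails if it takes over 48 s, if anything falls off the work surface, if the arm or the gripper's body presses on something with over 40 N, if the wrist force passes 120 N, or if a joint passes its speed limit or range.

## Working session

There is one attempt and no reset: what is moved stays moved. The work goes in short steps, Python scripts to look and compute and a shell command to move; the robot and the scene stay as the last step left them, time stands still between calls to the robot, and variables do not carry over. Pictures are saved under pics/ and viewed, and the job is handed in when it is done.

```bash
ls; mkdir -p pics
python3 - <<'E'
from rig import ctrl
import cv2
s=ctrl.sense(); print(s)
for n in ("scene","top","wrist"):
    c=ctrl.get_calibration(n); print(n,c)
    im=ctrl.capture(n); cv2.imwrite(f"pics/{n}0.png",im[:,:,::-1])
E
```

```text
pics
{'time_s': 0.0, 'joints': array([ 9.64568536e-01,  3.13458991e-01,  1.49845220e+00,  1.21150256e-05,
        1.33098516e+00, -2.23354638e-01]), 'dq': array([-0.0005062 ,  0.00083269,  0.00141298, -0.00134415,  0.00199706,
       -0.00128659]), 'tau': array([-5.45662006e-04, -4.12284279e+01, -2.59723896e+01, -2.60654242e-04,
        4.42040269e-03, -1.91004017e-05]), 'eef_pos': array([195.96878625, 486.77543198, 230.72477998]), 'ee_rot': array([-0.69376879,  0.69460912, -0.13473133,  0.13435221]), 'force': array([-0.43290389,  0.25293105,  0.45928119]), 'wrist_torque': array([-0.02782619, -0.01987609, -0.04037347]), 'grip_width': 1.005182013662272}
scene {'fx': 490.4418906895042, 'fy': 490.4418906895042, 'cx': 322.0318096479893, 'cy': 210.01869018627295, 'k1': -0.12545127933108266, 'world_to_cam': array([[ 6.77161739e-01, -7.35761574e-01, -1.03385258e-02,
        -4.93872181e+02],
       [-4.78052626e-01, -4.29210159e-01, -7.66318684e-01,
         2.91807413e+02],
       [ 5.59390441e-01,  5.23864053e-01, -6.42377450e-01,
         1.42788216e+03],
       [ 0.00000000e+00,  0.0000
[... 344 characters left out ...]
4e-01,
         5.75209802e+02],
       [ 1.54323046e-01, -2.33892006e-02, -9.87743561e-01,
         1.09026757e+03],
       [ 0.00000000e+00,  0.00000000e+00,  0.00000000e+00,
         1.00000000e+00]])}
wrist {'fx': 347.1839708748819, 'fy': 347.1839708748819, 'cx': 321.01604926746614, 'cy': 193.87538121175945, 'k1': -0.036627405738180574, 'world_to_cam': array([[ 3.73531767e-01,  9.27613578e-01, -2.65857583e-03,
        -5.23500515e+02],
       [ 8.96157889e-01, -3.60122145e-01,  2.59254853e-01,
        -3.40904874e+01],
       [ 2.39530910e-01, -9.92224272e-02, -9.65805287e-01,
         3.79276836e+02],
       [ 0.00000000e+00,  0.00000000e+00,  0.00000000e+00,
         1.00000000e+00]])}
```

View pics/scene0.png

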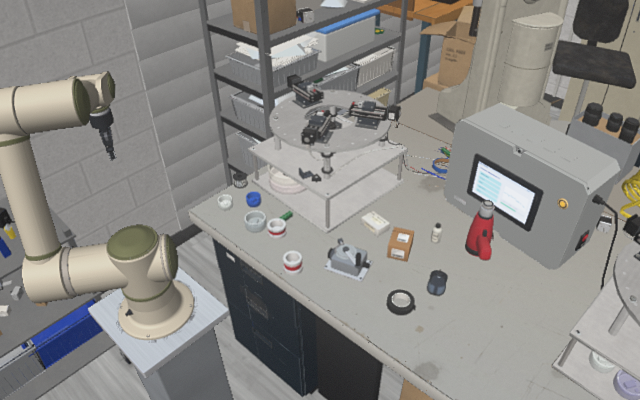

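View pics/top0.png

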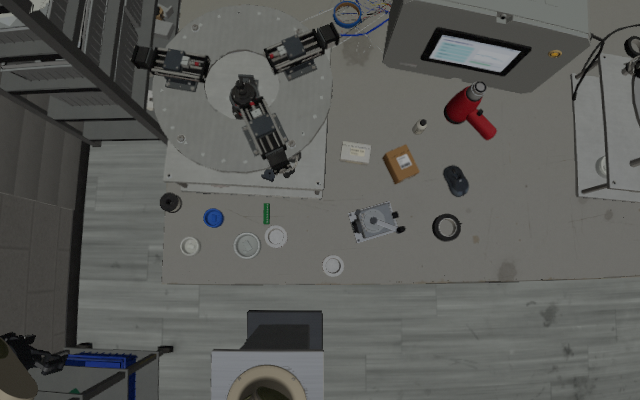

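View pics/wrist0.png

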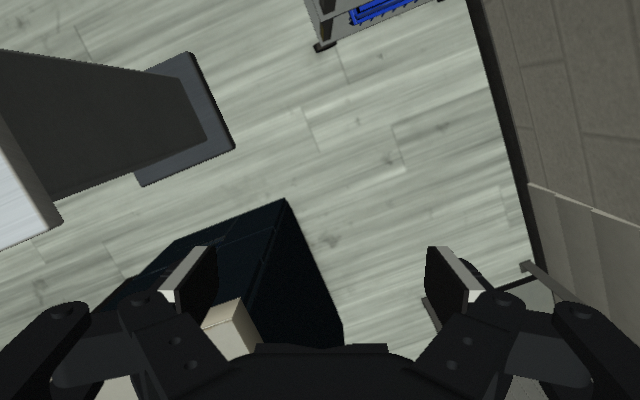

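Run:
```python
from rig import ctrl
for c in ("top","scene"):
  for n in ("mould_cup","steel_cup_a","scope","lever","lever_grip","big_mould_cup"):
    print(c,n,[(round(d['score'],2),[round(float(x),1) for x in d['uv']]) for d in ctrl.search_frame(n,c)])
```

```text
top mould_cup [(0.57, [191.4, 243.8]), (0.55, [212.9, 218.4])]
top steel_cup_a [(0.82, [332.4, 264.4]), (0.81, [276.7, 237.0]), (0.37, [374.2, 223.4])]
top scope []
top lever [(0.8, [376.0, 224.1])]
top lever_grip [(0.72, [378.3, 224.3])]
top big_mould_cup [(0.72, [450.6, 224.5]), (0.69, [245.9, 243.8]), (0.27, [375.8, 219.1])]
scene mould_cup [(0.77, [226.0, 200.3]), (0.48, [254.2, 198.2])]
scene steel_cup_a [(0.57, [294.9, 262.3]), (0.56, [277.9, 226.9])]
scene scope [(0.79, [348.4, 257.7])]
scene lever [(0.61, [349.2, 250.1]), (0.61, [280.1, 227.5]), (0.5, [241.2, 175.5])]
scene lever_grip [(0.8, [348.7, 251.0])]
scene big_mould_cup [(0.6, [251.3, 219.4])]
```

Scene: arm at left; small white cup at (225,202), blue look-alike (253,199), big mould cup (255,221), two steel cups (277,228)/(292,262), scope (348,258). Top: small cup (190,245), blue (213,218), big (246,245), steel (276,237)/(333,265), scope (375,222), post (401,229). I'll take close crops.

```bash
cat > h.py <<'E'
import numpy as np, cv2
from rig import ctrl
def unproj(cal,uv,z):
    uv=np.atleast_2d(np.array(uv,float))
    K=np.array([[cal['fx'],0,cal['cx']],[0,cal['fy'],cal['cy']],[0,0,1]])
    n=cv2.undistortPoints(uv[:,None,:],K,np.array([cal['k1'],0,0,0.]))[:,0]
    W=np.array(cal['world_to_cam']);R=W[:3,:3];t=W[:3,3];o=-R.T@t
    d=np.c_[n,np.ones(len(n))]@R
    return o+d*((z-o[2])/d[:,2])[:,None]
def proj(cal,P):
    P=np.atleast_2d(np.array(P,float));W=np.array(cal['world_to_cam'])
    K=np.array([[cal['fx'],0,cal['cx']],[0,cal['fy'],cal['cy']],[0,0,1]])
    r,_=cv2.Rodrigues(W[:3,:3])
    return cv2.projectPoints(P,r,W[:3,3],K,np.array([cal['k1'],0,0,0.]))[0][:,0]
def circ(c,r,z,n=72):
    a=np.linspace(0,2*np.pi,n);return np.c_[c[0]+r*np.cos(a),c[1]+r*np.sin(a),z+0*a]
E
python3 - <<'E'
import cv2
from h import *
ct=ctrl.get_calibration("top");cs=ctrl.get_calibration("scene")
for nm,uv,us,z in (("mould",(190.5,244.5),(225,200),36),("steel1",(276,236.5),(277,225),45),("steel2",(333,265),(292,260),45),("big",(246.5,244.5),(255,219),40),("blue",(213.5,217),(253,198),36),("scope",(375,221),(348,250),54),("post",(401.5,229.5),(363,250),110)):
    print(nm,unproj(ct,uv,z).round(0),unproj(cs,us,z).round(0))
im=cv2.imread("pics/top0.png")
cv2.imwrite("pics/tc1.png",cv2.resize(im[195:290,160:360],None,fx=4,fy=4,interpolation=cv2.INTER_CUBIC))
cv2.imwrite("pics/tc2.png",cv2.resize(im[185:265,320:440],None,fx=6,fy=6,interpolation=cv2.INTER_CUBIC))
im=cv2.imread("pics/scene0.png")
cv2.imwrite("pics/sc1.png",cv2.resize(im[180:290,205:385],None,fx=4.4,fy=4.4,interpolation=cv2.INTER_CUBIC))
E
```

```text
mould [[448. 215.  36.]] [[440. 209.  36.]]
steel1 [[471. -27.  45.]] [[467. -37.  45.]]
steel2 [[ 392. -186.   45.]] [[ 386. -191.   45.]]
big [[449.  56.  40.]] [[441.  46.  40.]]
blue [[527. 152.  36.]] [[516. 142.  36.]]
scope [[ 514. -304.   54.]] [[ 528. -296.   54.]]
post [[ 485. -366.  110.]] [[ 514. -365.  110.]]
```

View pics/tc1.png

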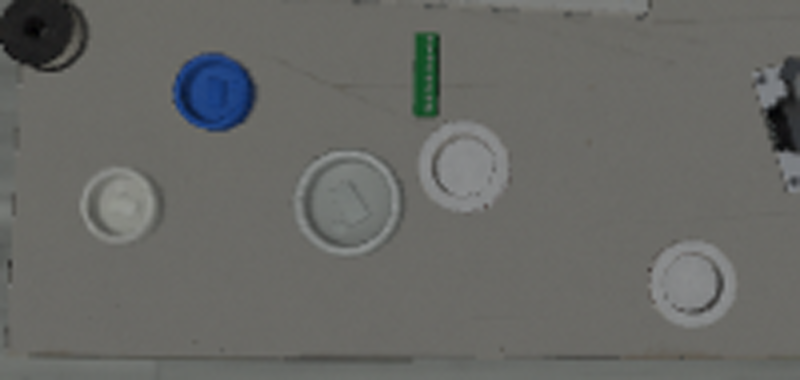

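View pics/tc2.png

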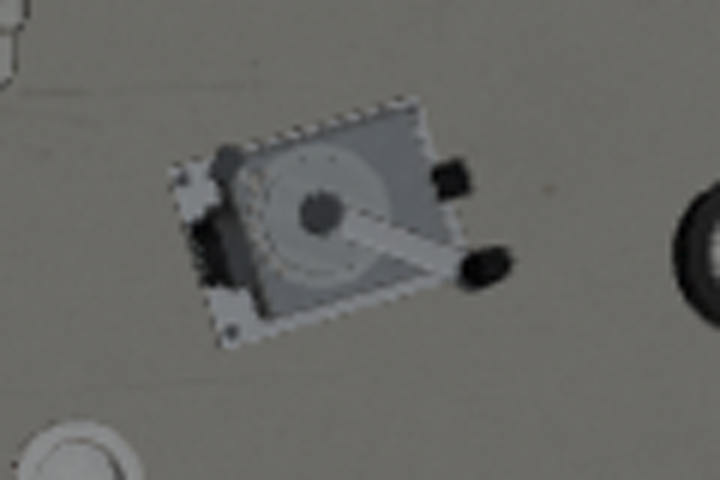

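View pics/sc1.png

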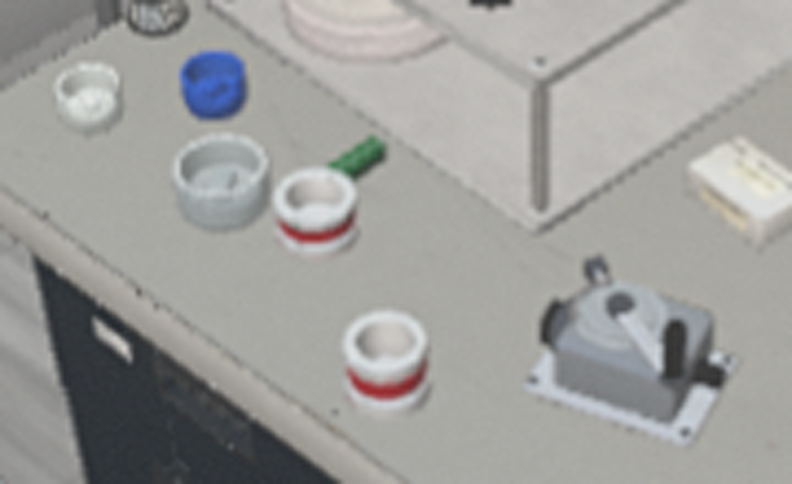

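Crop check: candidates for the small mould cup are the white small cup (top (190,245)), blue look-alike (213,217), big grey-white cup (246,244), and two steel cups with red bands (276,236)/(333,265). The white small cup at (190,245) is the one. Next, get better metric fits.

Run:
```python
from h import *
from scipy.spatial.transform import Rotation as Ro
s=ctrl.sense();q=s['ee_rot'];R=Ro.from_quat([q[1],q[2],q[3],q[0]]).as_matrix()
print(s['time_s'],R.round(3))
c=ctrl.get_calibration('wrist');W=c['world_to_cam'];o=-W[:3,:3].T@W[:3,3]
print('cam',o,'in tool',R.T@(o-s['eef_pos']), 'axes in tool', (R.T@W[:3,:3].T).round(3))
# rim fit overlays
ct=ctrl.get_calibration("top");cs=ctrl.get_calibration("scene")
im={k:cv2.imread(f"pics/{k}0.png") for k in("top","scene")}
big={k:cv2.resize(v,None,fx=4,fy=4,interpolation=cv2.INTER_CUBIC) for k,v in im.items()}
for p,r,hh,col in (((448,215),27,36,(0,0,255)),((471,-27),32,40,(0,255,0)),((392,-186),30,52,(0,255,255)),((449,56),38,40,(255,0,255))):
  for k,cal in(("top",ct),("scene",cs)):
    for z in (0,hh):
      uv=proj(cal,circ(p,r,z)); cv2.polylines(big[k],[np.int32((uv+.5)*4)],True,col,1)
cv2.imwrite("pics/o1.png",big["top"][195*4:290*4,160*4:360*4]);cv2.imwrite("pics/o2.png",big["scene"][180*4:280*4,205*4:385*4])
```

```text
0.75 [[ 0.928 -0.     0.374]
 [-0.374  0.     0.928]
 [-0.    -1.     0.   ]]
cam [135.28600896 511.02032346 374.2363802 ] in tool [ -65.37939094 -142.93357477   -0.43186513] axes in tool [[ 0.     0.966  0.26 ]
 [ 0.002 -0.26   0.966]
 [ 1.     0.    -0.001]]
```

View pics/o1.png

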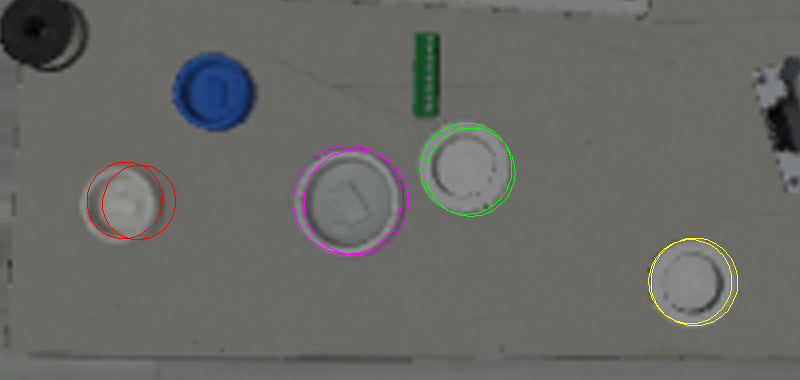

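View pics/o2.png

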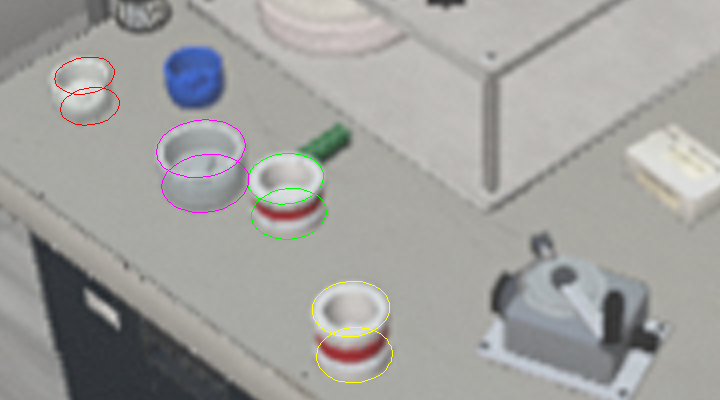

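```bash
python3 -m inch '[33.1,-2,-15.8,0,1.647,0, 33.1,-2,-15.8,0,1.647,0, 33.1,-2,-15.8,0,1.647,0, 33.1,-2,-15.8,0,1.647,0, 33.1,-2,-15.8,0,1.647,0, 33.1,-2,-15.8,0,1.647,0, 33.1,-2,-15.8,0,1.647,0, 33.1,-2,-15.8,0,1.647,0]' -1 60
cat > delta.py <<'E'
import sys
from h import *
from scipy.spatial.transform import Rotation as Ro
# usage: delta.py X Y Z yawx_deg  -> tool-frame shift cm & turn about y
def tool():
    s=ctrl.sense();q=s['ee_rot'];return s,Ro.from_quat([q[1],q[2],q[3],q[0]]).as_matrix()
if __name__=="__main__":
    s,R=tool();p=s['eef_pos'];yaw=np.arctan2(R[1,0],R[0,0])
    print('t',round(s['time_s'],2),'pos',p.round(1),'yaw',round(np.degrees(yaw),1),'down',R[:,1].round(3),'q6',s['joints'][5].round(2),'F',s['force'].round(1),'grip',round(s['grip_width'],3))
    if len(sys.argv)>1:
        a=list(map(float,sys.argv[1:]))
        Rt=Ro.from_euler('z',np.radians(a[3])).as_matrix()@np.array([[1,0,0],[0,0,1],[0,-1,0.]])
        print('shift cm',(R.T@(np.array(a[:3])-p)/10).round(2),'turn',Ro.from_matrix(R.T@Rt).as_rotvec().round(3))
E
python3 delta.py 444 217 200 -116.3
```

```text
time_s: 1.42
eef_pos: [422.2, 240.0, 249.8]
ee_rot: [0.543, -0.543, 0.452, -0.453]
force: [1.1, 0.0, 0.6]
grip_width: 1.0
t 1.42 pos [422.2 240.  249.8] yaw -79.6 down [ 0.  0. -1.] q6 0.09 F [1.1 0.  0.6] grip 1.0
shift cm [2.66 4.98 1.72] turn [-0.     0.641 -0.   ]
```

```bash
python3 -m inch '[2.7,3,1.7,0,0.641,0, 2.7,3,1.7,0,0.641,0, 2.7,3,1.7,0,0.641,0, 2.7,3,1.7,0,0.641,0, 2.7,3,1.7,0,0.641,0, 2.7,3,1.7,0,0.641,0, 2.7,3,1.7,0,0.641,0]'
python3 - <<'E'
from h import *
c=ctrl.get_calibration('wrist');im=ctrl.capture('wrist');cv2.imwrite('pics/w1.png',im[:,:,::-1])
print([(d['score'],d['uv'],unproj(c,d['uv'],18).round(1)) for d in ctrl.search_frame('mould_cup','wrist')])
b=im[:,:,::-1].copy()
b=cv2.resize(b,None,fx=1.25,fy=1.25)
for z in(0,36): cv2.polylines(b,[np.int32(proj(c,circ((444,217),27,z))*1.25)],True,(0,0,255) if z else (0,255,0),1)
cv2.imwrite('pics/w1o.png',b)
import pickle;pickle.dump(c,open('w1.pkl','wb'))
E
python3 delta.py
```

```text
time_s: 2.0
eef_pos: [442.9, 218.5, 219.5]
ee_rot: [0.376, -0.376, 0.599, -0.599]
force: [-0.1, 0.4, 0.2]
grip_width: 0.999
[(0.97, [419.5, 186.8], array([[525.1, 156. ,  18. ]])), (0.87, [323.3, 169.6], array([[444.1, 215. ,  18. ]]))]
t 2.1 pos [442.9 218.5 219.5] yaw -115.8 down [ 0.  0. -1.] q6 0.67 F [-0.8 -0.1  0.1] grip 0.998
```

View pics/w1o.png

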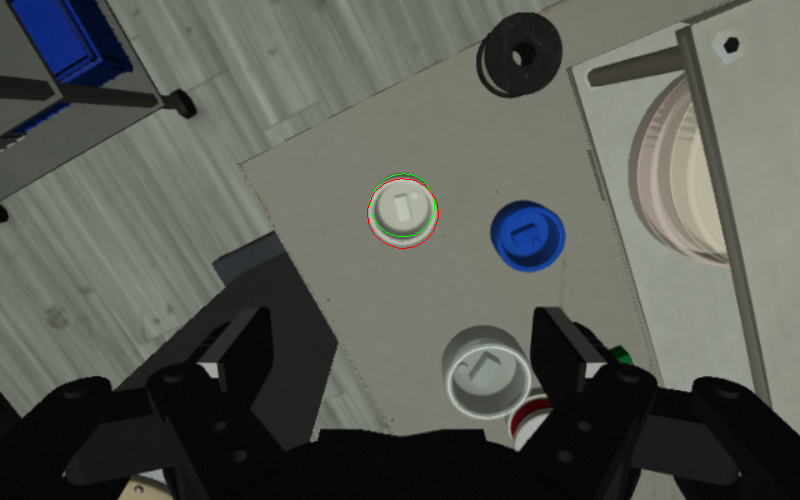

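The wrist view shows the white cup upright and clear at (403,210), with the blue one at (528,237). The overlay fits nearly. One zoom to refine.

Run:
```python
from h import *
import pickle
c=pickle.load(open('w1.pkl','rb'));im=cv2.imread('pics/w1.png')
b=cv2.resize(im,None,fx=6,fy=6,interpolation=cv2.INTER_CUBIC)
for z,col in((0,(0,255,0)),(36,(0,0,255))): cv2.polylines(b,[np.int32((proj(c,circ((444,216),27,z))+.5)*6)],True,col,1)
cv2.imwrite('pics/w1z.png',b[130*6:210*6,275*6:375*6])
```

```text
(no output)
```

View pics/w1z.png

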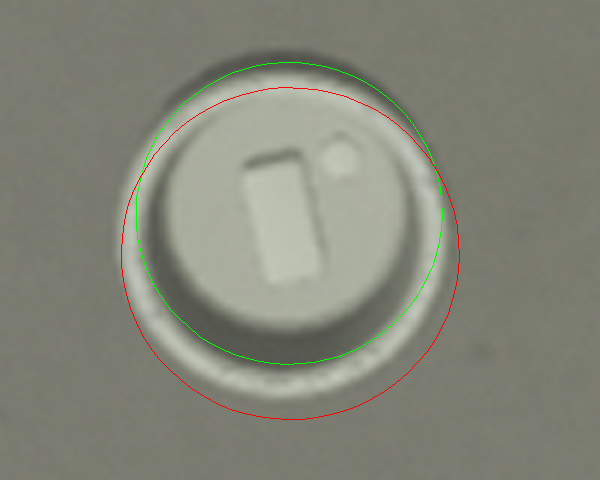

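```bash
python3 delta.py 444 216 5 -116.3
```

```text
t 2.1 pos [442.9 218.5 219.5] yaw -115.8 down [ 0.  0. -1.] q6 0.67 F [-0.8 -0.1  0.1] grip 0.998
shift cm [ 0.18 21.45  0.21] turn [-0.     0.009 -0.   ]
```

```bash
python3 -m inch '[0,4,0.1,0,0,0, 0,8,0.1,0,0,0, 0,12,0.1,0,0,0, 0,16,0.1,0,0,0, 0,19,0.1,0,0,0, 0,21,0.1,0,0,0, 0,21.9,0.1,0,0,0]' && python3 -m inch '[0,0,0,0,0,0, 0,0,0,0,0,0, 0,0,0,0,0,0, 0,0,0,0,0,0, 0,0,0,0,0,0, 0,0,0,0,0,0]' 1 30; python3 delta.py
```

```text
time_s: 2.68
eef_pos: [442.4, 217.7, -2.1]
ee_rot: [0.374, -0.377, 0.6, -0.599]
force: [-0.8, 0.5, -0.6]
grip_width: 1.002
time_s: 3.18
eef_pos: [444.9, 218.3, 2.1]
ee_rot: [-0.376, 0.374, -0.599, 0.6]
force: [-1.2, -1.5, 8.1]
grip_width: 0.609
t 3.18 pos [444.9 218.3   2.1] yaw -115.9 down [ 0.003  0.001 -1.   ] q6 0.67 F [-1.2 -1.5  8.1] grip 0.609
```

```bash
python3 -m inch '[0,-0.5,0,0,0,0, 0,-2,0,0,0,0, 0,-5,0,0,0,0, 0,-9,0,0,0,0, 0,-12,0,0,0,0, 0,-13,0,0,0,0]' - 40;  python3 - <<'E'
from h import *
c=ctrl.get_calibration('wrist');im=ctrl.capture('wrist');cv2.imwrite('pics/w2.png',im[:,:,::-1])
E
python3 delta.py 430 -107 130 -116.3
```

```text
time_s: 3.68
eef_pos: [445.5, 218.5, 135.6]
ee_rot: [-0.378, 0.372, -0.599, 0.6]
force: [0.8, 1.0, 0.5]
grip_width: 0.612
t 3.73 pos [445.6 218.5 135.3] yaw -115.9 down [ 0.008  0.002 -1.   ] q6 0.67 F [0.8 0.1 1.3] grip 0.612
shift cm [29.96  0.45 12.83] turn [-0.006  0.006 -0.005]
```

View pics/w2.png

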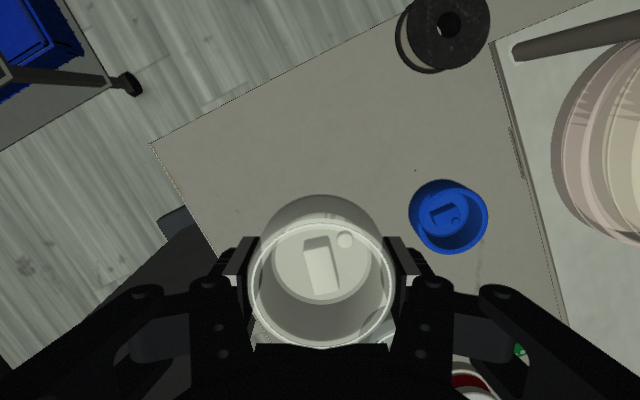

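Cup is held between pads at (320,285). Now view each steel cup from the same relative pose.

```bash
python3 delta.py 456 -57 135 -116.3
```

```text
t 3.73 pos [445.6 218.5 135.3] yaw -115.9 down [ 0.008  0.002 -1.   ] q6 0.67 F [0.8 0.1 1.3] grip 0.612
shift cm [ 2.432e+01 -2.000e-02  1.299e+01] turn [-0.006  0.006 -0.005]
```

```bash
python3 -m inch '[3,0,1.6,0,0,0, 6.5,0,3.5,0,0,0, 10,0,5.4,0,0,0, 13.5,0,7.2,0,0,0, 17,0,9.1,0,0,0, 20.5,0,11,0,0,0, 23.3,0,12.5,0,0,0, 24.3,0,13,0,0,0]' && python3 -m inch '[0,0,0,0,0,0, 0,0,0,0,0,0]'
python3 - <<'E'
from h import *
import pickle
c=ctrl.get_calibration('wrist');im=ctrl.capture('wrist');cv2.imwrite('pics/w3.png',im[:,:,::-1])
pickle.dump(c,open('w3.pkl','wb'))
print([(d['score'],d['uv'],unproj(c,d['uv'],40).round(1)) for d in ctrl.search_frame('steel_cup_b','wrist')])
b=cv2.resize(im[:,:,::-1],None,fx=1.25,fy=1.25)
for z in(0,40): cv2.polylines(b,[np.int32(proj(c,circ((471,-25),32,z))*1.25)],True,(0,0,255) if z else (0,255,0),1)
cv2.imwrite('pics/w3o.png',b)
E
python3 delta.py 377 -216 135 -116.3
```

```text
time_s: 4.4
eef_pos: [454.0, -60.8, 129.7]
ee_rot: [0.374, -0.374, 0.6, -0.6]
force: [0.3, 0.6, -0.9]
grip_width: 0.616
time_s: 4.57
eef_pos: [453.9, -57.0, 129.8]
ee_rot: [0.374, -0.375, 0.6, -0.599]
force: [-0.1, 0.8, 0.3]
grip_width: 0.613
[(0.74, [325.9, 145.8], array([[472.5, -26.5,  40. ]]))]
t 4.67 pos [454.1 -56.1 130.1] yaw -115.9 down [-0.001  0.001 -1.   ] q6 0.07 F [ 0.1 -0.  -0.3] grip 0.614
shift cm [17.75 -0.5   0.05] turn [ 0.001  0.007 -0.   ]
```

View pics/w3o.png

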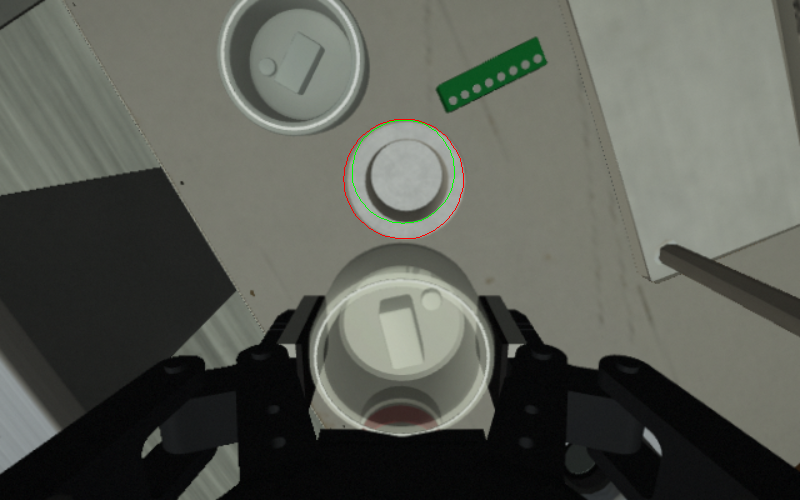

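B's rim at (404,179) matches the overlay at (471,-25) within a pixel. Now A.

```bash
python3 -m inch '[3.5,0,0,0,0,0, 7,0,0,0,0,0, 10.5,0,0,0,0,0, 14,0,0,0,0,0, 16.5,0,0,0,0,0, 17.8,0,0,0,0,0, 17.8,0,0,0,0,0]'
python3 - <<'E'
from h import *
import pickle
c=ctrl.get_calibration('wrist');im=ctrl.capture('wrist');cv2.imwrite('pics/w4.png',im[:,:,::-1])
pickle.dump(c,open('w4.pkl','wb'))
b=cv2.resize(im[:,:,::-1],None,fx=1.25,fy=1.25)
for z in(0,52): cv2.polylines(b,[np.int32(proj(c,circ((392,-186),30,z))*1.25)],True,(0,0,255) if z else (0,255,0),1)
cv2.imwrite('pics/w4o.png',b)
print(np.linalg.norm(np.array((392,-186))-(471,-25)))
E
python3 delta.py
```

```text
time_s: 5.25
eef_pos: [376.1, -218.1, 130.4]
ee_rot: [-0.375, 0.375, -0.6, 0.6]
force: [0.2, 0.7, -1.3]
grip_width: 0.61
179.3376703316958
t 5.3 pos [ 376.5 -217.   130.4] yaw -116.0 down [-0.  0. -1.] q6 -0.34 F [-0.3  0.2 -0.1] grip 0.615
```

View pics/w4o.png

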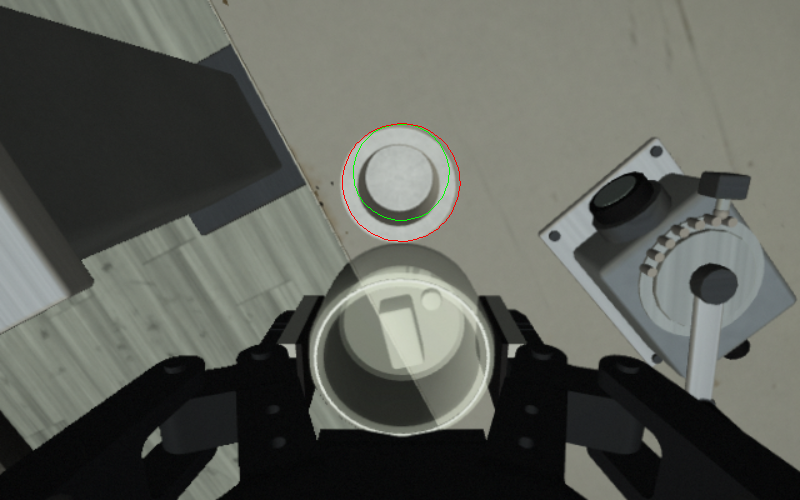

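```bash
python3 - <<'E'
from h import *
import pickle
c=pickle.load(open('w4.pkl','rb'));im=cv2.imread('pics/w4.png')
b=cv2.resize(im,None,fx=3,fy=3,interpolation=cv2.INTER_CUBIC)
for z,col in((34,(0,0,255)),(-2,(0,255,0))): cv2.polylines(b,[np.int32((proj(c,circ((376.5,-217),27,130.4+z))+.5)*3)],True,col,1)
cv2.imwrite('pics/w4z.png',b[180*3:370*3,230*3:420*3])
E
python3 delta.py 431.5 -105.5 130.4 -116.1
```

```text
t 5.3 pos [ 376.5 -217.   130.4] yaw -116.0 down [-0.  0. -1.] q6 -0.34 F [-0.3  0.2 -0.1] grip 0.615
shift cm [-12.43  -0.     0.06] turn [ 0.     0.002 -0.   ]
```

View pics/w4z.png

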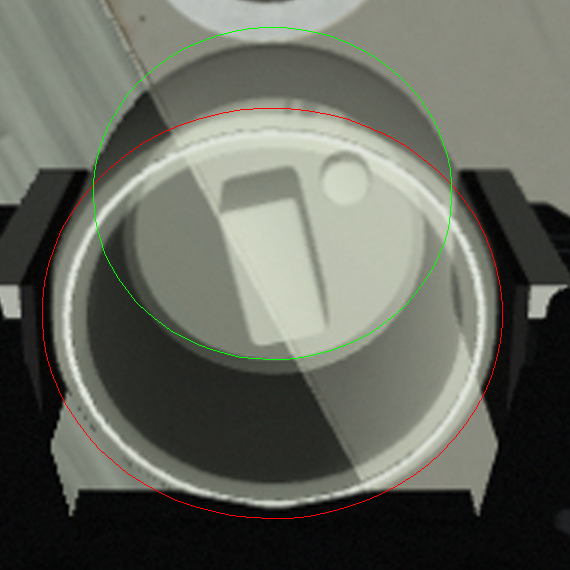

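```bash
python3 -m inch '[-3.5,0,0,0,0,0, -7,0,0,0,0,0, -10,0,0.1,0,0.002,0, -12,0,0.1,0,0.002,0, -12.4,2,0.1,0,0.002,0, -12.4,5,0.1,0,0.002,0, -12.4,7,0.1,0,0.002,0, -12.4,8,0.1,0,0.002,0]' && python3 -m inch '[0,0,0,0,0,0, 0,0,0,0,0,0]'; python3 delta.py 431.5 -105.5 3 -116.1
```

```text
time_s: 5.97
eef_pos: [430.8, -103.5, 48.2]
ee_rot: [0.375, -0.376, 0.601, -0.598]
force: [-0.3, -0.7, -0.9]
grip_width: 0.613
time_s: 6.13
eef_pos: [431.8, -104.9, 50.5]
ee_rot: [0.375, -0.375, 0.6, -0.599]
force: [-0.2, -0.5, -0.8]
grip_width: 0.616
t 6.13 pos [ 431.8 -104.9   50.5] yaw -116.0 down [-0.001  0.001 -1.   ] q6 -0.05 F [-0.2 -0.5 -0.8] grip 0.616
shift cm [0.06 4.75 0.  ] turn [ 0.001  0.002 -0.   ]
```

```bash
python3 -m inch '[0,2,0,0,0,0, 0,3.5,0,0,0,0, 0,4.3,0,0,0,0, 0,4.6,0,0,0,0, 0,4.7,0,0,0,0, 0,4.7,0,0,0,0]'; python3 delta.py
```

```text
time_s: 6.63
eef_pos: [432.1, -106.4, 4.1]
ee_rot: [-0.375, 0.374, -0.599, 0.6]
force: [0.2, 0.2, -0.1]
grip_width: 0.611
t 6.63 pos [ 432.1 -106.4    4.1] yaw -116.1 down [ 0.001 -0.001 -1.   ] q6 -0.05 F [ 0.2  0.2 -0.1] grip 0.611
```

```bash
python3 -m inch '[-0.05,0.08,0,0,0,0, -0.05,0.15,0,0,0,0, -0.05,0.2,0,0,0,0, -0.05,0.2,0,0,0,0]'; python3 delta.py
```

```text
time_s: 6.97
eef_pos: [432.2, -106.0, 2.2]
ee_rot: [-0.375, 0.374, -0.6, 0.6]
force: [-1.4, 1.1, 7.7]
grip_width: 0.608
t 6.97 pos [ 432.2 -106.     2.2] yaw -116.1 down [ 0.001 -0.    -1.   ] q6 -0.05 F [-1.4  1.1  7.7] grip 0.608
```

Contact at the same height as at pickup. Release and withdraw.

```bash
python3 -m inch '[0,-0.1,0,0,0,0, 0,-0.1,0,0,0,0, 0,-0.1,0,0,0,0, 0,-0.1,0,0,0,0, 0,-0.1,0,0,0,0, 0,-0.1,0,0,0,0]' -1 && python3 -m inch '[0,-1,0,0,0,0, 0,-3,0,0,0,0, 0,-6,0,0,0,0, 0,-9.5,0,0,0,0, 3,-12,0,0,0,0, 5.5,-12.8,0,0,0,0, 6.5,-12.8,0,0,0,0, 6.5,-12.8,0,0,0,0]'
python3 - <<'E'
from h import *
import pickle
c=ctrl.get_calibration('wrist');im=ctrl.capture('wrist');cv2.imwrite('pics/w5.png',im[:,:,::-1])
pickle.dump(c,open('w5.pkl','wb'))
b=cv2.resize(im[:,:,::-1],None,fx=1.25,fy=1.25)
for p,r,h in(((431.5,-105.5),27,36),((471,-25),32,40),((392,-186),30,52)):
  for z in(0,h): cv2.polylines(b,[np.int32(proj(c,circ(p,r,z))*1.25)],True,(0,0,255) if z else (0,255,0),1)
cv2.imwrite('pics/w5o.png',b)
it=ctrl.capture('top');cv2.imwrite('pics/top5.png',it[:,:,::-1])
E
python3 delta.py
```

```text
time_s: 7.47
eef_pos: [431.8, -105.9, 2.4]
ee_rot: [0.374, -0.374, 0.6, -0.6]
force: [0.6, 0.5, -1.6]
grip_width: 1.001
time_s: 8.13
eef_pos: [402.7, -165.6, 130.4]
ee_rot: [-0.374, 0.373, -0.6, 0.601]
force: [-0.6, 0.8, -0.1]
grip_width: 1.0
t 8.23 pos [ 403.  -163.7  129.6] yaw -116.1 down [-0.001  0.001 -1.   ] q6 -0.2 F [-0.4 -0.4  0.2] grip 1.001
```

View pics/w5o.png

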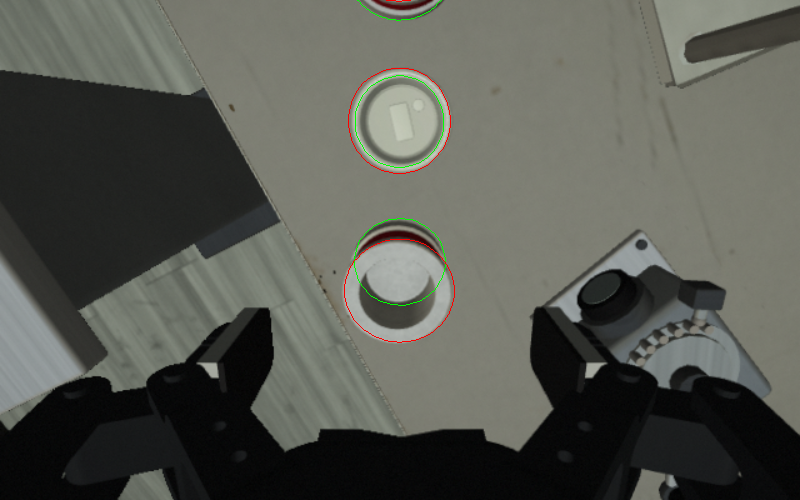

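Cup stands midway at (400,121), matching the overlay; both steel cups match too. Next the lever.

```bash
python3 - <<'E'
from h import *
ct=ctrl.get_calibration('top')
print(unproj(ct,(373,220),72), unproj(ct,(401,229.5),110))
E
python3 delta.py 485 -366 200 -111
```

```text
[[ 514.64405856 -296.00761681   72.        ]] [[ 485.07828355 -364.7624259   110.        ]]
t 8.23 pos [ 403.  -163.7  129.6] yaw -116.1 down [-0.001  0.001 -1.   ] q6 -0.2 F [-0.4 -0.4  0.2] grip 1.001
shift cm [14.55 -7.08 16.26] turn [ 0.002 -0.089 -0.001]
```

```bash
python3 -m inch '[2,-3,1.5,0,0,0, 4,-6,3.5,0,-0.04,0, 6.5,-7,6.5,0,-0.09,0, 9,-7,9.5,0,-0.09,0, 11.5,-7,12.5,0,-0.09,0, 13.8,-7,15.2,0,-0.09,0, 14.5,-7,16.2,0,-0.09,0, 14.5,-7,16.2,0,-0.09,0]'  && python3 -m inch '[0,0,0,0,0,0]'
python3 - <<'E'
from h import *
import pickle
c=ctrl.get_calibration('wrist');im=ctrl.capture('wrist');cv2.imwrite('pics/w6.png',im[:,:,::-1])
pickle.dump(c,open('w6.pkl','wb'))
b=cv2.resize(im[:,:,::-1],None,fx=1.25,fy=1.25)
for p,r,z in(((515,-296),37,60),((485,-365),8,117),((485,-365),8,71)):
  cv2.polylines(b,[np.int32(proj(c,circ(p,r,z))*1.25)],True,(0,0,255) if z else (0,255,0),1)
cv2.imwrite('pics/w6o.png',b)
E
python3 delta.py
```

```text
time_s: 8.9
eef_pos: [486.0, -366.5, 197.9]
ee_rot: [0.401, -0.401, 0.584, -0.582]
force: [-0.6, 0.0, 0.0]
grip_width: 0.995
time_s: 8.98
eef_pos: [485.4, -364.5, 198.8]
ee_rot: [0.401, -0.401, 0.583, -0.581]
force: [0.3, 0.5, 0.3]
grip_width: 1.002
t 9.03 pos [ 485.3 -364.1  199.4] yaw -110.8 down [-0.001  0.002 -1.   ] q6 -0.47 F [-0.9  0.8 -0.3] grip 1.002
```

View pics/w6o.png

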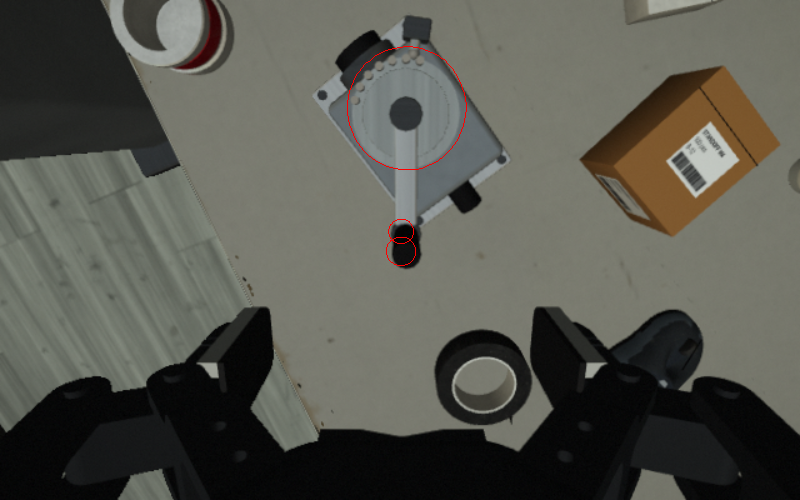

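Run:
```python
from h import *
im=cv2.imread('pics/w6.png')
cv2.imwrite('pics/w6z.png',cv2.resize(im[70:220,250:420],None,fx=4,fy=4,interpolation=cv2.INTER_CUBIC))
```

```text
(no output)
```

View pics/w6z.png

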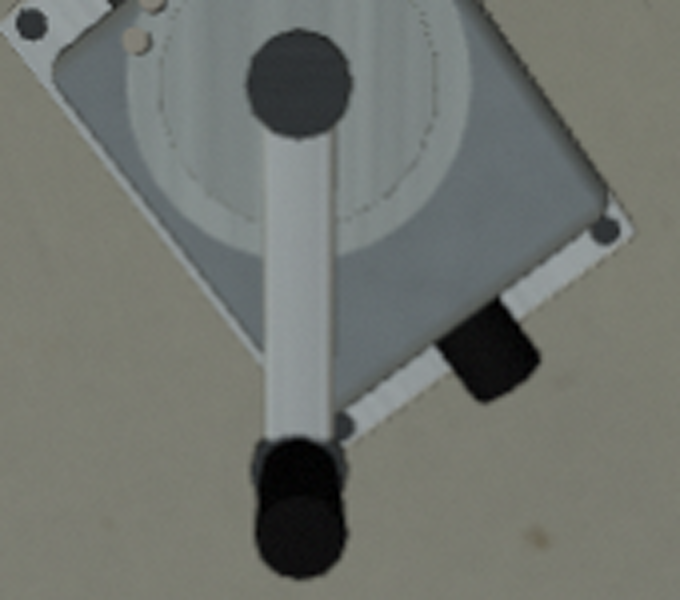

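Run:
```python
from h import *
import pickle
c=pickle.load(open('w6.pkl','rb'))
p=unproj(c,(325,203.6),117)[0]
for z in (71,75,80):
    a=unproj(c,(324.7,90.6),z)[0]
    print(a,p,np.linalg.norm((p-a)[:2]),np.degrees(np.arctan2(*(p-a)[1::-1])))
```

```text
[ 513.6020648  -297.78605472   71.        ] [ 487.03009566 -367.57475922  117.        ] 74.67618643523085 -110.84427388959624
[ 513.53277783 -297.8789478    75.        ] [ 487.03009566 -367.57475922  117.        ] 74.56472552230177 -110.81991693581516
[ 513.44616911 -297.99506415   80.        ] [ 487.03009566 -367.57475922  117.        ] 74.42541839444188 -110.78936815805568
```

```bash
python3 delta.py 487 -367.6 84 -110.8
```

```text
t 9.03 pos [ 485.3 -364.1  199.4] yaw -110.8 down [-0.001  0.002 -1.   ] q6 -0.47 F [-0.9  0.8 -0.3] grip 1.002
shift cm [ 0.28 11.54  0.31] turn [ 0.002 -0.001 -0.001]
```

```bash
python3 -m inch '[0.3,2,0.3,0,0,0, 0.3,5,0.3,0,0,0, 0.3,8,0.3,0,0,0, 0.3,10.5,0.3,0,0,0, 0.3,11.5,0.3,0,0,0, 0.3,11.5,0.3,0,0,0, 0.3,11.5,0.3,0,0,0]'
python3 - <<'E'
from h import *
im=ctrl.capture('wrist');cv2.imwrite('pics/w7.png',im[:,:,::-1])
E
python3 delta.py 487 -367.6 84 -110.8
```

```text
time_s: 9.62
eef_pos: [487.2, -369.2, 86.6]
ee_rot: [-0.401, 0.401, -0.582, 0.583]
force: [0.5, -0.3, 0.0]
grip_width: 1.001
t 9.67 pos [ 487.5 -369.7   87.3] yaw -110.9 down [ 0.002 -0.002 -1.   ] q6 -0.48 F [-0.1  0.3 -0.1] grip 0.999
shift cm [-0.18  0.33 -0.12] turn [-0.002 -0.001  0.001]
```

View pics/w7.png

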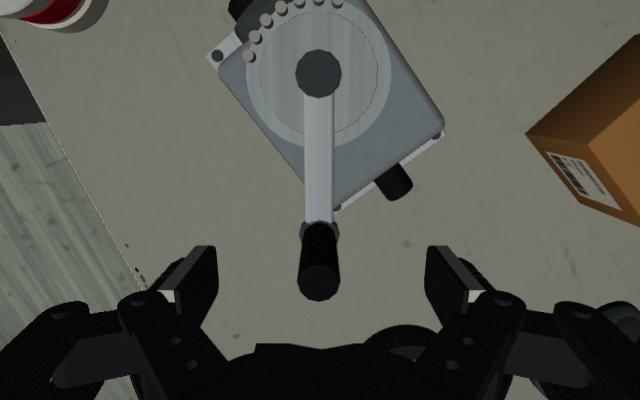

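```bash
python3 -m inch '[-0.1,0.3,-0.1,0,0,0, -0.1,0.3,-0.1,0,0,0, -0.1,0.3,-0.1,0,0,0, -0.1,0.3,-0.1,0,0,0, -0.1,0.3,-0.1,0,0,0, -0.1,0.3,-0.1,0,0,0, -0.1,0.3,-0.1,0,0,0, -0.1,0.3,-0.1,0,0,0]' 1 60; python3 -m inch '[0,0,0,0,0,0, 0,0,0,0,0,0, 0,0,0,0,0,0]'
python3 - <<'E'
from h import *
im=ctrl.capture('wrist');cv2.imwrite('pics/w8.png',im[:,:,::-1])
E
python3 delta.py 487 -367.6 84 -110.8
```

```text
time_s: 10.33
eef_pos: [486.4, -368.5, 82.8]
ee_rot: [-0.401, 0.401, -0.582, 0.583]
force: [0.4, -0.0, 2.6]
grip_width: 0.169
time_s: 10.58
eef_pos: [486.4, -368.5, 82.7]
ee_rot: [-0.401, 0.401, -0.582, 0.583]
force: [1.1, -0.2, 4.4]
grip_width: 0.168
t 10.63 pos [ 486.4 -368.5   82.7] yaw -110.9 down [ 0.    -0.001 -1.   ] q6 -0.48 F [ 0.6 -0.9  4.2] grip 0.172
shift cm [-0.11 -0.13  0.02] turn [-0.001 -0.002  0.   ]
```

View pics/w8.png

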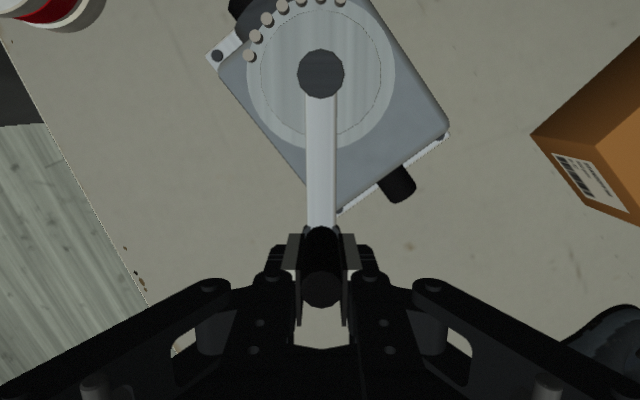

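Gripped the post at (322,280). Now swing in stages, logging the force.

```bash
cat > lev.py <<'E'
from delta import *
A=np.array([513.6,-297.7]);s,R=tool();p=s['eef_pos'][:2]-A
th=np.arctan2(p[1],p[0]);yaw=np.arctan2(R[1,0],R[0,0])
t=np.array([np.sin(th),-np.cos(th)])
print('t',round(s['time_s'],2),'lever(TCP)',round(np.radians(-110.95)-th,3),'yawturn',round(np.radians(-110.9)-yaw,3),'r',round(np.linalg.norm(p),1),'z',s['eef_pos'][2].round(1),'Ftan',round(float(s['force'][:2]@t),1),'Frad',round(float(s['force'][:2]@p/np.linalg.norm(p)),1),'Fz',s['force'][2].round(1),'grip',round(s['grip_width'],3))
E
python3 lev.py; python3 -m inch '[-0.01,0,-0.37,0,0.05,0, -0.04,0,-0.75,0,0.1,0, -0.08,0,-1.12,0,0.15,0, -0.15,0,-1.49,0,0.2,0, -0.2,0,-1.71,0,0.23,0, -0.25,0,-1.93,0,0.26,0, -0.25,0,-1.93,0,0.26,0]'; python3 lev.py
```

```text
t 10.63 lever(TCP) 0.001 yawturn 0.0 r 75.8 z 82.7 Ftan -0.9 Frad 0.6 Fz 4.2 grip 0.172
time_s: 11.22
eef_pos: [469.3, -359.4, 82.8]
ee_rot: [-0.322, 0.322, -0.629, 0.63]
force: [2.9, -1.5, 2.2]
grip_width: 0.169
t 11.22 lever(TCP) 0.257 yawturn 0.261 r 76.0 z 82.8 Ftan -3.2 Frad -0.5 Fz 2.2 grip 0.169
```

```bash
python3 -m inch '[-0.01,0,-0.37,0,0.05,0, -0.04,0,-0.75,0,0.1,0, -0.08,0,-1.12,0,0.15,0, -0.15,0,-1.49,0,0.2,0, -0.2,0,-1.71,0,0.23,0, -0.25,0,-1.93,0,0.26,0, -0.25,0,-1.93,0,0.26,0]'; python3 lev.py
```

```text
time_s: 11.8
eef_pos: [454.9, -346.2, 82.7]
ee_rot: [-0.238, 0.238, -0.666, 0.666]
force: [0.1, -2.3, 3.0]
grip_width: 0.165
t 11.8 lever(TCP) 0.515 yawturn 0.52 r 76.1 z 82.7 Ftan -1.9 Frad 1.3 Fz 3.0 grip 0.165
```

```bash
python3 -m inch '[-0.01,0,-0.37,0,0.05,0, -0.04,0,-0.75,0,0.1,0, -0.08,0,-1.12,0,0.15,0, -0.15,0,-1.49,0,0.2,0, -0.2,0,-1.71,0,0.23,0, -0.26,0,-1.97,0,0.265,0, -0.26,0,-1.97,0,0.265,0]'; python3 lev.py; python3 -m inch '[0,0,0,0,0,0, 0,0,0,0,0,0]' - 80; python3 lev.py
python3 - <<'E'
from h import *
for n in('wrist','top','scene'):
    im=ctrl.capture(n);cv2.imwrite(f'pics/{n}9.png',im[:,:,::-1])
a=cv2.imread('pics/top9.png')[185:285,230:430];cv2.imwrite('pics/t9z.png',cv2.resize(a,None,fx=4,fy=4,interpolation=cv2.INTER_CUBIC))
a=cv2.imread('pics/scene9.png')[180:300,205:405];cv2.imwrite('pics/s9z.png',cv2.resize(a,None,fx=4,fy=4,interpolation=cv2.INTER_CUBIC))
E
```

```text
time_s: 12.38
eef_pos: [444.2, -329.3, 82.7]
ee_rot: [-0.148, 0.148, -0.691, 0.692]
force: [-2.6, -4.1, 4.3]
grip_width: 0.166
t 12.38 lever(TCP) 0.778 yawturn 0.785 r 76.3 z 82.7 Ftan -2.6 Frad 4.1 Fz 4.3 grip 0.166
time_s: 12.55
eef_pos: [444.3, -329.5, 82.8]
ee_rot: [-0.148, 0.149, -0.691, 0.692]
force: [-3.4, -4.0, 6.6]
grip_width: 0.162
t 12.55 lever(TCP) 0.776 yawturn 0.783 r 76.3 z 82.8 Ftan -2.2 Frad 4.8 Fz 6.6 grip 0.162
```

View pics/wrist9.png

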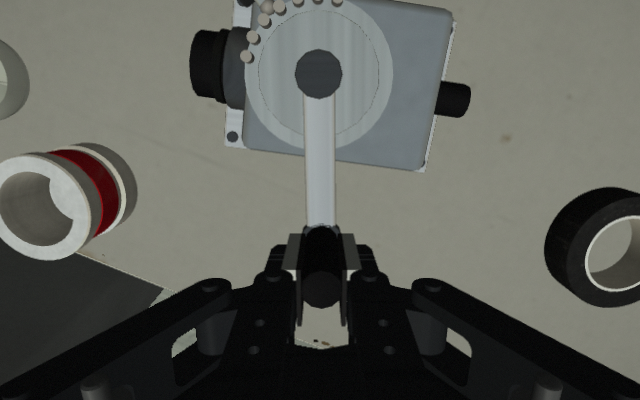

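View pics/t9z.png

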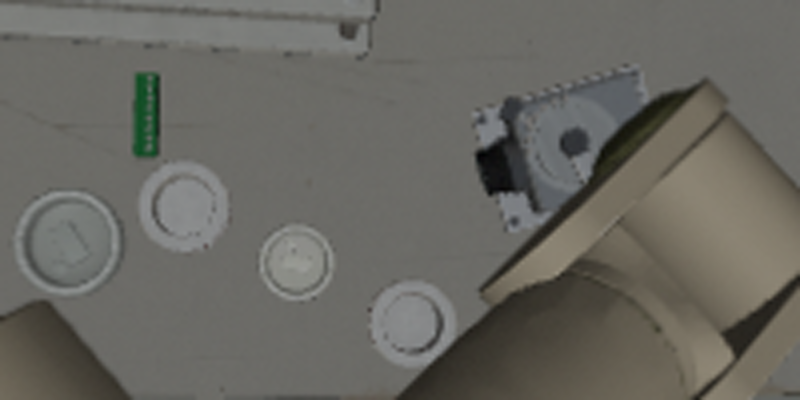

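View pics/s9z.png

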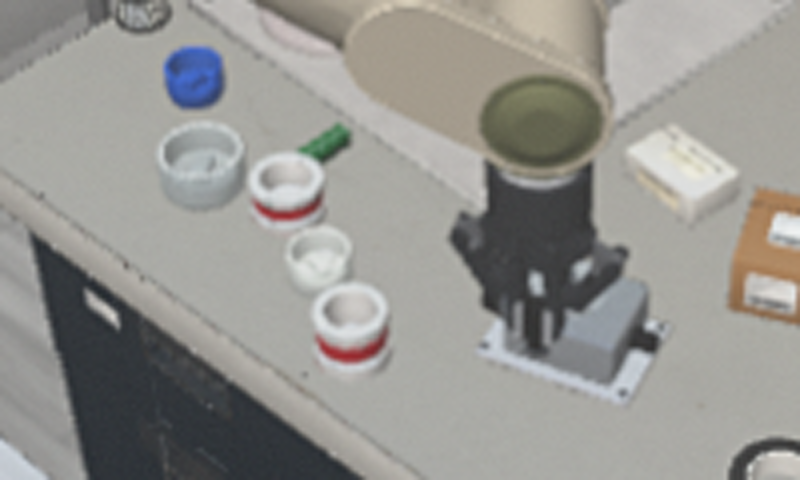

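The lever angle is 0.776–0.783 rad, and the arm is still straight along the tool in the wrist view (hub (319,73), post (321,280)). The top view shows the cup midway between the two steel cups, with the bystanders where they were. Handing in.

```bash
python3 - <<'E'
from h import *
a=cv2.imread('pics/top0.png').astype(int);b=cv2.imread('pics/top9.png').astype(int)
for n,(u,v) in dict(big=(246,244),B=(276,237),A=(333,265),blue=(213,217),term=(266,213),tape=(447,227),spool=(170,202),fuse=(355,152),carton=(401,164)).items():
    print(n,abs(a-b)[v-14:v+14,u-14:u+14].mean().round(1))
print(ctrl.finish_job())
E
python3 lev.py
```

```text
big 1.1
B 1.1
A 6.8
blue 1.1
term 1.1
tape 1.6
spool 1.2
fuse 1.1
carton 1.1
the job is handed in; nothing more can be done
None
the job is handed in; nothing more can be done
```

The job is handed in at about 12.7 s of the 48 s allowed. The small white mould cup stands midway between the two steel cups, and the gripper is still holding the focus lever at the third click.

- **Mould cup:** I picked the white cup at top-view pixel (190,245), not the blue look-alike. It went down upright at about (431.5, -105.5) mm and was released. A wrist picture afterwards matched the planned spot to about 1 mm. The two steel cups measured 179.3 mm apart, against the given 180 mm.
- **Lever:** I gripped the post and swung it along its arc in three stages. The last readings were 0.776 rad from the tool position and 0.783 rad from the tool's turn, against a target of 0.785. The force pushing back along the swing was 2–3 N there. That is below the 6 N spring figure, and I took it as the ball having dropped behind the third pin. The lever arm was still in line with the tool in the last wrist picture.
- **Everything else:** The top view before and after shows no change for the bystanders or steel cup B. Steel cup A gave a larger difference (6.8 against about 1). I put that down to the robot arm now covering part of that patch. Its rim matched its measured position after the cup was placed, and it looked in place in the later top view.

I could not re-check the lever after handing in; the readings above are from just before.

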